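Slide the blank pallet under the engraver's spindle

TASK

Load the flat pallet with the round pendant blank into the little engraving machine: lay it on the bed, ramped nose towards the spindle, and slide it between the guides, under the spring hold-downs and the spindle, until the sprung pin of the back stop is pressed fully in, then let go. Feel it gently home without ramming the stop, never touch the spindle, and leave everything else on the bench where it is.

Things in the scene. Friction and masses are not known exactly. Their poses are not given: they have to be found in the camera images.
- pallet: The flat pallet, loose, 0.28 to 0.5 kg: aluminium plate 170 (x) x 60 (y) x 10 mm. Origin: centre of its underside, +x to its nose, whose last 10 mm of top slope down to 7 mm. A brass disc and two dark jaws on it reach 16 mm. It balances about 5 mm behind the origin, where its 60 mm width can be gripped. Starts flat on the bench left or right of the engraver, nose away from the robot.
- push_bar (a point): Push bar across the pallet's tail, 12 (x) x 44 (y) mm, its top 28 mm above the pallet's underside. This point: middle of its rear face, 19 mm above the underside, 85 mm behind the pallet's origin.
- engraver: Desktop engraving machine, fixed. Origin on the bench straight under the spindle, +x the way a pallet is pushed in (away from the robot). Flat bed, top 22 mm above the bench, 160 mm wide, x = -235 to +125 mm. Two cheeks at y = +-86 to +-100, x = +10 to +80 mm, 170 mm high, carry a beam with the spindle. When the pallet is home its tail still stands out, at x = -143 to -88 mm.
- guides (a point): Entry of the two guide rails: on the bed's top and the middle line, 60 mm before the engraver's origin. Rails 14 mm high, inner faces 63 mm apart, run 135 mm in +x from here; before them, over 30 mm, a flared mouth widens to 82 mm.
- hold_downs (a point): Midway between two white spring plungers (25.5 mm to each side, in brackets 50 mm high), on the bed's top, 30 mm before the engraver's origin. They end 8 mm above the bed: the plate's sloping nose must wedge under and lift them 2 mm; each presses 1.4 to 2.1 N. Pushing then takes a steady 5 to 15 N, up to 23 N while the nose enters. The drag keeps the pallet in place when let go.
- spindle: Spindle on the beam, same origin as the engraver. Its brass nose, 16 mm across, ends 20 mm above the bed; 28 mm collet from 62 mm and 52 by 56 mm carriage and motor from 85 to 202 mm above the bench. Fragile: pallet and arm must not touch it.
- stop_pin (a joint): Sprung pin of the back stop, a dark block at the far end between the rails; the nose's middle meets it. 0 = out, 0.004 m = fully in, home from 0.003. It yields at 1 to 2 N, then stops hard; over 14 N on it (on top of the drag) damages it. The stop is set for the size of the blank: home is with the pallet's origin anywhere from 58 to 3 mm before the engraver's, to be found by feel.
- ring_pallet: Bystander, loose: a like plate that carries a tall ring vice (about 75 mm high); too high for the spindle, leave it.
- bench_block: Bystander, loose: bare steel block 65 x 65 x 20 mm.
- brush: Bystander, loose: bench brush lying on the bench.
- graver: Bystander, loose: graver with a wooden knob handle, about 110 mm long.
- loupe: Bystander, loose: black ring-shaped loupe, 34 mm across, 22 mm high.
- stone_cup: Bystander, loose: white bowl for stones, 64 mm across, 30 mm high.
- calliper: Bystander, loose: steel calliper 150 mm long.
Things that resemble listed ones, but are neither listed nor needed, are in the scene too. Leave any purple look-alike of the pallet alone.

How it is judged (in metres and radians):
On the way, in this order (a step that is already met when the one before it is completed fails the run):
1. the pallet lies flat on the bed before the guides, nose forward (x of pallet in the frame of engraver between -0.21 and -0.115 m and y of pallet in the frame of engraver between -0.025 and 0.025 m and height (world z) of pallet between 0.018 and 0.027 m and angle between pallet's own z axis and vertical below 0.06 rad), for 0.1 s.
2. its nose is under the hold-downs (x of pallet in the frame of engraver above -0.09 m and height (world z) of pallet between 0.019 and 0.025 m).
At the end, for the whole second after the job is handed in: The pallet rests flat on the bed between the guides (within 4 mm of their middle line, 0.06 rad), nose under the spindle, pressing the stop pin in by more than 3 of its 4 mm, let go and at rest (value of joint stop_pin above 0.003 m and x of pallet in the frame of engraver between -0.065 and 0.004 m and y of pallet in the frame of engraver between -0.004 and 0.004 m and height (world z) of pallet between 0.019 and 0.025 m and angle between pallet's own z axis and vertical below 0.05 rad and angle between the x axis of pallet and the x axis of engraver, either way round below 0.06 rad and linear speed of pallet below 0.005 m/s); the robot touches nothing.
It fails at once if the stop pin is rammed with more than 14 N (contact force between pallet and stop_pin above 14 N).
It fails at once if the spindle is touched by the pallet or the arm (contact force between any of pallet, the arm, the fingers and spindle above 1 N).
It fails at once if something else on the bench is moved by more than 15 mm (distance of any of ring_pallet, bench_block, brush, graver, loupe, stone_cup, calliper from where it was at the start of the episode above 0.015 m).
It also fails if it takes over 72 s, if anything falls off the work surface, if the arm or the gripper's body presses on something with over 40 N, if the wrist force passes 120 N, or if a joint passes its speed limit or range.

ROBOT

A 7-joint arm with a two-finger parallel gripper is mounted at the origin on the work surface. World frame = base frame: x ahead of the robot, y to its left, z up, the work surface at z = 0. Lengths are in m, angles in degrees, forces in N, time in s.
With the tool pointing down it reaches from about 0.4 to 0.9 m from the base axis. Payload 5.5 kg.
Tool frame: the origin (TCP) lies on the centre line of the jaws, within the pads' length; the fingertips stand 11 mm ahead of it and the grasp point (between the pads) lies 8 mm behind it; z points along the fingers, y is the line along which they close (so a half turn about z gives the same grasp; the last joint's range is limited). The gripper opens to 85 mm and grips with 20 to 120 N. Pads are 22 mm wide; open, the fingers measure 114 mm over their backs; the gripper's body (76 mm by 85 mm) begins 54 mm behind the grasp point. The pads swing forward as they close: fully open they stand 13 mm farther back than shut.
Start: joints at [84.236, 28.699, -24.465, 88.831, 12.651, 65.22, -12.049], TCP at [0.231, -0.607, 0.242] pointing down, gripper open.
Joint ranges: [-164.97, 164.97], [-17.58, 116.51], [-87.97, 89.64], [11.32, 138.91], [-80.73, 260.73], [10.89, 115.49], [-147.41, 147.41]. Speed limits (degrees/s): [147.25, 147.25, 180, 180, 180, 180, 180].

INTERFACE

Orientations are given as a 3x3 rotation matrix whose columns are the frame's x, y, z axes.
In Python, from rig import status, eyes, bot gives the robot as it stands.
- The arm moves only by the tool apply_moves, never from a script. Its argument "moves" is a list of rows, each a list of 7 numbers: the closure in counts, from 0 (fully open) to 255 (shut), then the shift along the world's x, y, z in units of 30 mm (1.0 is 30 mm), then the turn, a rotation vector about the world's x, y, z in rad. A call has 1 to 5 rows; each row shifts and turns the commanded pose from where the row before left it; what a row does not reach is not made up. A row lasts 1/12 s, in which the tool goes at most 41.7 mm and 7.16 degrees, less where a joint would pass 70% of its speed; a pose out of reach is approached as far as the arm can. A call is refused whole if a number of a shift passes 1 or a number of a turn 0.125, either way. A call with a gripper value outside its range is refused whole. The fingers move at their own pace and stop on an object; the grip force is fixed at half the most. Time passes only in rows, so rows that do not move let the fingers close. It gives the time, the measured TCP pose, the force, the opening and the grip force at its end, in the units of the state.
- status.get_state(): the state, without advancing time (a new reading comes with each control period).
- eyes.get_image(name): name is "scene" or "top" or "wrist"; returns (picture, depth): 400x640x3 uint8, red, green, blue; 400x640 float32, m along the optical axis (not along the pixel's ray), 0 where there is no reading.
- eyes.camera_model(name): a dict with "fov_y" (degrees; the focal length in pixels is half the picture's height over the tangent of half this angle, whatever the lens; pixels are square), "cx", "cy" (the principal point, pixels), "view" (4x4, takes a point from world to camera coordinates); the wrist camera has in their place "T_tool_cam" (4x4, takes a point from camera to tool coordinates, whose origin is the TCP and whose axes are the flange's). Camera axes: x right, y up, looking along -z (the intrinsics and any distortion apply to the point x, -y, -z); pixel columns grow to the right and rows downward; lengths in m; the calibration is good to about 2 mm. A picture is of the moment at which its call begins: read the wrist's pose just before it. camera_model takes no time and is no camera call.
- bot.hand_in(): hands the job in; it is judged then, once.
The state is a dict: "t": time; "qpos": joint angles; "joint_velocities": joint speeds; "joint_torque": joint torques, N m; "eef_pos": TCP position; "tcp_rot": TCP orientation; "wrist_force": force on the tool from outside, world axes, zero at the start; "ft_torque": the same for the moment, N m; "width": finger opening in m; "grip_force": force on a finger pad.
Only numpy, scipy, OpenCV 4.12 (cv2) and the standard library are available. Lean on these libraries where they do the work, as an engineer would, in place of code of your own. Each camera call takes 0.05 s, during which the arm holds its last target. There are 200 camera calls.

## Working session

There is one attempt and no reset: what is moved stays moved. The work goes in short steps, Python scripts to look and compute and a tool call to move; the robot and the scene stay as the last step left them, time stands still between calls to the robot, and variables do not carry over. Pictures are saved under pics/ and viewed, at most 10 in all, crops included, and the job is handed in when it is done.

Besides the shell and the picture viewer there is one more tool, called after "Emit:" as name([rows], argument=value, ...), one row to a line, values as JSON. apply_moves: Moves the arm, as the interface text tells. Its arguments: {"type":"object","properties":{"moves":{"type":"array","items":{"type":"array","items":{"type":"number"}}}},"required":["moves"]}

```bash
ls; mkdir -p pics; cat > h.py <<'E'
import numpy as np, cv2
from rig import status, eyes, bot
def save(n,im): cv2.imwrite(f'pics/{n}.png',im[...,::-1])
def world(name,u,v,d,cm=None,st=None):
    cm=cm or eyes.camera_model(name); f=200/np.tan(np.radians(cm['fov_y'])/2)
    p=np.array([(u-cm['cx'])/f*d,-(v-cm['cy'])/f*d,-d,1.0]) if np.isscalar(u) else np.stack([(u-cm['cx'])/f*d,-(v-cm['cy'])/f*d,-d,np.ones_like(d)])
    if 'view' in cm: return (np.linalg.inv(cm['view'])@p)[:3]
    T=np.eye(4);T[:3,:3]=np.array(st['tcp_rot']);T[:3,3]=st['eef_pos']
    return (T@cm['T_tool_cam']@p)[:3]
E
python3 - <<'E'
from h import *
for n in ('scene','top'):
    im,d=eyes.get_image(n); save(n+'0',im); np.savez(f'{n}0',im=im,d=d)
    print(n,eyes.camera_model(n))
print(eyes.camera_model('wrist')); print(status.get_state())
E
```

```text
pics
scene {'fov_y': 47.221867900693155, 'cx': 326.0041337787213, 'cy': 195.61010868227046, 'view': array([[ 3.79676877e-01,  9.25119095e-01, -3.60182307e-04,
        -1.16127619e-01],
       [-5.90536381e-01,  2.42660896e-01,  7.69663870e-01,
         3.05032611e-01],
       [ 7.12118145e-01, -2.92010874e-01,  6.38449213e-01,
        -2.12034415e+00],
       [ 0.00000000e+00,  0.00000000e+00,  0.00000000e+00,
         1.00000000e+00]])}
top {'fov_y': 56.448088637783336, 'cx': 321.87756381207737, 'cy': 199.75954008729494, 'view': array([[-0.02618744, -0.99924271, -0.02877878, -0.04445292],
       [ 0.99379075, -0.02913723,  0.10738236, -0.55723137],
       [-0.10813957, -0.02578802,  0.99380119, -1.21065255],
       [ 0.        ,  0.        ,  0.        ,  1.        ]])}
{'fov_y': 68.43972096256196, 'cx': 317.84911053938947, 'cy': 206.71945059088176, 'T_tool_cam': array([[-4.93951866e-04,  9.63760095e-01,  2.66770004e-01,
         6.61784005e-02],
       [ 9.99998602e-01,  4.98843186e-05,  1.67138229e-03,
         1.20445600e-03],
       [ 1.59750391e-03,  2.66770457e-01, -9.63758772
[... 251 characters left out ...]
 'joint_velocities': array([-0.09205872, -0.05137091, -0.02145691, -0.06679687, -0.00449086,
        0.0233206 , -0.08393164]), 'joint_torque': array([-1.14765464e-02, -5.70806551e+01, -5.83839700e+00, -2.81748426e+01,
        1.05556598e-02,  5.56722429e-03,  7.98983109e-06]), 'eef_pos': array([ 0.2310291 , -0.60689694,  0.24134878]), 'tcp_rot': array([[ 9.34534542e-01,  3.55871949e-01, -5.88020847e-04],
       [ 3.55872431e-01, -9.34533010e-01,  1.69278442e-03],
       [ 5.28895998e-05, -1.79122592e-03, -9.99998394e-01]]), 'wrist_force': array([0.1488971 , 0.00990922, 0.519756  ]), 'ft_torque': array([ 0.01124508, -0.03530188, -0.00462977]), 'grip_force': 0.0, 'width': 0.08580868404764184}
```

View pics/scene0.png

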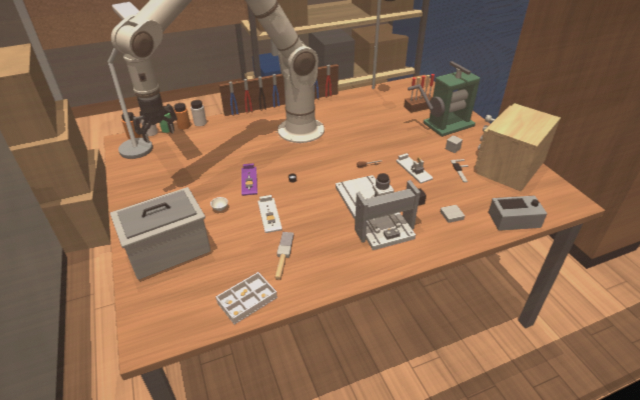

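View pics/top0.png

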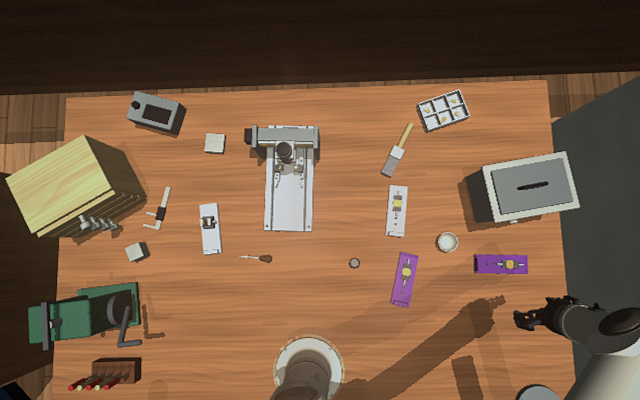

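Scene: the silver plate with the brass disc is at top (397,212) / scene (269,213). The engraver is at top (288,180). Things that could be mistaken for the pallet: the purple plates at (404,279) and (501,264), and the silver ring-vice plate at (209,229). I choose (397,212) and check it in a close crop.

```bash
python3 - <<'E'
from h import *
z=np.load('top0.npz');im,d=z['im'],z['d']
a=cv2.resize(im[165:255,370:430],None,fx=6,fy=6,interpolation=cv2.INTER_CUBIC); b=cv2.resize(im[120:240,240:330],(405,540),interpolation=cv2.INTER_CUBIC)
save('crop1',np.hstack([a,b]))
V,U=np.mgrid[:400,:640]; P=world('top',U.ravel().astype(float),V.ravel().astype(float),d.ravel()).reshape(3,400,640)
np.save('P',P)
for u,v in [(397,212),(392,225),(397,230),(405,190),(397,190),(275,215),(290,215),(310,215),(355,215),(380,160),(398,201),(398,187)]: print(u,v,P[:,v,u].round(4),im[v,u])
# pallet mask: whitish, low saturation
hsv=cv2.cvtColor(im,cv2.COLOR_RGB2HSV)
m=((hsv[...,1]<60)&(hsv[...,2]>120)).astype(np.uint8)
n,l,s,c=cv2.connectedComponentsWithStats(m)
for i in range(1,n):
    if s[i,4]>150:
        ys,xs=np.where(l==i);q=P[:,ys,xs]; r=cv2.minAreaRect(q[:2].T.astype(np.float32)*1000)
        print(s[i],np.median(q,1).round(4),r)
E
```

```text
397 212 [ 0.5093 -0.3099  0.0098] [191 190 185]
392 225 [ 0.4663 -0.291   0.0116] [201 201 202]
397 230 [ 0.4493 -0.307   0.0098] [201 201 201]
405 190 [ 0.5827 -0.3402  0.0099] [203 207 210]
397 190 [ 0.5829 -0.3125  0.0152] [180 180 179]
275 215 [0.5099 0.0984 0.0224] [203 208 212]
290 215 [0.5085 0.0482 0.0215] [202 205 206]
310 215 [ 0.5063 -0.019   0.0261] [201 203 206]
355 215 [ 0.5037 -0.1698  0.0015] [188 129  85]
380 160 [ 6.903e-01 -2.621e-01  1.000e-04] [190 131  88]
398 201 [ 0.5454 -0.3135  0.0184] [205 206 115]
398 187 [ 0.593  -0.3164  0.0149] [204 209 207]
[418  89  53  41 988] [ 0.8545 -0.4806  0.0079] ((698.463134765625, -301.4416198730469), (148.03158569335938, 678.363037109375), 40.558067321777344)
[126  91  53  38 811] [0.8826 0.5078 0.0717] ((697.5379028320312, 222.85638427734375), (826.580810546875, 131.76690673828125), 57.82416915893555)
[ 257  125   61  107 4420] [0.6163 0.042  0.0248] ((621.24365234375, 17.78668975830078), (233.12899780273438, 391.2088928222656), 87.99870300292969)
[204 133  21  20 345] [0.7659 0.3052 0.0213] ((623.5665283203125, 110.7553863
[... 718 characters left out ...]
352478027344, -298.8216552734375), (414.2946472167969, 62.2116813659668), 88.19384002685547)
[125 242  19  20 225] [0.4026 0.5589 0.0514] ((398.767333984375, 567.7882690429688), (48.931251525878906, 69.15998077392578), 21.87833023071289)
[ 273  338   69   62 1340] [ 0.0501 -0.0251  0.0136] ((152.19166564941406, -77.18006896972656), (215.29437255859375, 494.99993896484375), 63.37267303466797)
[ 590  338   50   62 1841] [ 0.2061 -0.5197  0.6691] ((288.7621765136719, -313.1785583496094), (505.35076904296875, 105.81713104248047), 70.83534240722656)
[520 386  40  14 392] [-0.0732 -0.7203  0.021 ] ((138.07632446289062, -417.28631591796875), (859.94482421875, 76.18832397460938), 53.989219665527344)
```

View pics/crop1.png

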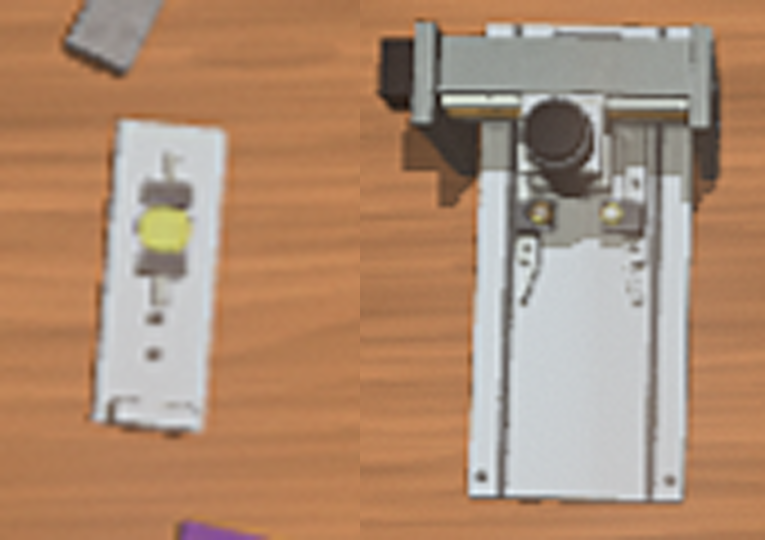

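Crop: the left panel shows the silver plate with brass disc and jaws, push bar at the tail (150,410) and nose away, so it is the right one. The right panel shows the engraver with its spindle motor at (557,135) and plungers at about (541,210) and (612,210). Next I fit the poses.

```bash
python3 - <<'E'
from h import *
z=np.load('top0.npz');im,d=z['im'],z['d'];P=np.load('P.npy')
hsv=cv2.cvtColor(im,cv2.COLOR_RGB2HSV)
def rect(u0,u1,v0,v1,zp,satmax):
    # outer contour of light region, back-projected by ray to plane z=zp
    m=np.zeros((400,640),np.uint8); m[v0:v1,u0:u1]=((hsv[...,1]<satmax)&(hsv[...,2]>90))[v0:v1,u0:u1]
    c=max(cv2.findContours(m,cv2.RETR_EXTERNAL,cv2.CHAIN_APPROX_NONE)[0],key=cv2.contourArea)[:,0].astype(float)
    o=world('top',c[:,0],c[:,1],np.full(len(c),1e-6)); e=world('top',c[:,0],c[:,1],np.ones(len(c)))
    t=(zp-o[2])/(e[2]-o[2]); return (o+(e-o)*t)[:2].T
q=rect(375,420,178,245,.01,70); r=cv2.minAreaRect((q*1000).astype(np.float32)); print('pallet',r, )
def edge(q,ax,hi,frac):
    # fit side lines
    pass
q=rect(255,330,165,240,.022,70)
b=q[(q[:,0]>.47)&(q[:,0]<.62)]
mid=np.median(b[:,1]);
L=b[(b[:,1]>mid)&(b[:,0]>.49)];R=b[(b[:,1]<mid)&(b[:,0]>.49)]
L=L[L[:,1]>.08] if (L[:,1]>.08).any() else L
for s in (L,R):
    p=np.polyfit(s[:,0],s[:,1],1); p=np.polyfit(*s[abs(np.polyval(p,s[:,0])-s[:,1])<.003].T,1); print(p,np.degrees(np.arctan(p[0])),np.polyval(p,.5),len(s))
print('bed near edge',[ (round(x,4),round(y,4)) for x,y in q[q[:,0]<q[:,0].min()+.006][::4]])
# vertical structures: motor top
m=(P[2]>.19)&(P[2]<.215)&(abs(P[0]-.7)<.15)&(abs(P[1]-.04)<.06); print('motor top',np.median(P[:,m],1), np.percentile(P[:,m],[2,98],axis=1).round(3).tolist(), m.sum())
m=(P[2]>.06)&(P[2]<.08)&(abs(P[0]-.65)<.1)&(abs(P[1]-.04)<.06);l=cv2.connectedComponents(m.astype(np.uint8))[1]
for i in range(1,l.max()+1):
    if (l==i).sum()>5: print('bracket',np.median(P[:,l==i],1).round(4),(l==i).sum())
E
```

```text
pallet ((514.9463500976562, -307.6513671875), (61.973079681396484, 170.792724609375), 82.57415008544922)
[-0.04612726  0.15803147] -2.641024987329203 0.13496784172146745 38
[-0.0233545  -0.01359297] -1.3378713209155886 -0.02527022704348217 38
bed near edge [(np.float64(0.4594), np.float64(0.079)), (np.float64(0.459), np.float64(0.0657)), (np.float64(0.4586), np.float64(0.0523)), (np.float64(0.455), np.float64(0.039)), (np.float64(0.4546), np.float64(0.0257)), (np.float64(0.4542), np.float64(0.0124)), (np.float64(0.4539), np.float64(-0.0009)), (np.float64(0.4535), np.float64(-0.0142))]
motor top [0.68956577 0.04646829 0.20265627] [[0.673, 0.028, 0.191], [0.709, 0.067, 0.208]] 178
bracket [0.6637 0.0791 0.0644] 59
bracket [0.6598 0.0169 0.0642] 60
```

Emit:
apply_moves([
  [0,0.7,0.8,0,0,0,-0.041],
  [0,0.7,0.8,0,0,0,-0.041],
  [0,0.7,0.8,0,0,0,-0.041],
  [0,0.7,0.8,0,0,0,-0.041],
  [0,0.7,0.8,0,0,0,-0.041],
])

```text
t: 0.52
eef_pos: [0.3368, -0.486, 0.2418]
tcp_rot: [[0.988, 0.156, -0.0], [0.156, -0.988, 0.001], [-0.0, -0.001, -1.0]]
wrist_force: [0.3, -0.5, 0.1]
width: 0.0855
grip_force: 0.0
```

Emit:
apply_moves([
  [0,0.7,0.85,0,0,0,-0.041],
  [0,0.7,0.85,0,0,0,-0.041],
  [0,0.7,0.85,0,0,0,-0.041],
  [0,0.7,0.85,0,0,0,-0.041],
  [0,0.7,0.85,0,0,0,-0.041],
])

```text
t: 0.93
eef_pos: [0.4418, -0.3584, 0.242]
tcp_rot: [[0.999, -0.048, -0.001], [-0.048, -0.999, 0.0], [-0.001, -0.0, -1.0]]
wrist_force: [1.3, -0.0, -0.1]
width: 0.0856
grip_force: 0.0
```

Emit:
apply_moves([
  [0,0.6,0.8,0,0,0,-0.041],
  [0,0.6,0.8,0,0,0,-0.041],
  [0,0,0,0,0,0,0],
  [0,0,0,0,0,0,0],
])

```text
t: 1.27
eef_pos: [0.4786, -0.3094, 0.2421]
tcp_rot: [[0.992, -0.123, -0.0], [-0.123, -0.992, 0.001], [-0.0, -0.001, -1.0]]
wrist_force: [-0.9, -0.7, 0.3]
width: 0.0855
grip_force: 0.0
```

```bash
cat >> h.py <<'E'
def cloud(name,st=None):
    st=st or status.get_state(); im,d=eyes.get_image(name)
    V,U=np.mgrid[:400,:640].astype(float); P=world(name,U.ravel(),V.ravel(),d.ravel().astype(float),None,st).reshape(3,400,640)
    P[:,d==0]=np.nan; return im,P
E
python3 - <<'E'
from h import *
im,P=cloud('wrist'); save('w1',im)
tab=P[2][(abs(P[1]+.23)<.02)]; print('table z',np.nanmedian(tab))
m=((P[2]>.006)&(P[2]<.04)&(abs(P[0]-.515)<.13)&(abs(P[1]+.307)<.07)).astype(np.uint8)
n,l,s,c=cv2.connectedComponentsWithStats(m);i=1+np.argmax(s[1:,4]); q=P[:,l==i]
print(s[i],cv2.minAreaRect((q[:2].T*1000).astype(np.float32)),'plate z',np.median(q[2]), 'bar top',np.nanpercentile(q[2],99.5))
z=np.load('scene0.npz');im,d=z['im'],z['d']
V,U=np.mgrid[:400,:640].astype(float);S=world('scene',U.ravel(),V.ravel(),d.ravel().astype(float)).reshape(3,400,640)
save('scrop',cv2.resize(im[165:255,325:440],None,fx=6,fy=6,interpolation=cv2.INTER_CUBIC))
np.save('S',S)
m=(S[2]>.1)&(S[2]<.3)&(abs(S[0]-.7)<.2)&(abs(S[1]-.04)<.15)
E
```

```text
table z 0.00010443976791596477
[ 287   79   53  146 7007] ((512.270263671875, -308.2517395019531), (60.087158203125, 169.93551635742188), 82.50454711914062) plate z 0.00973786368888302 bar top 0.02834320619089699
```

View pics/scrop.png

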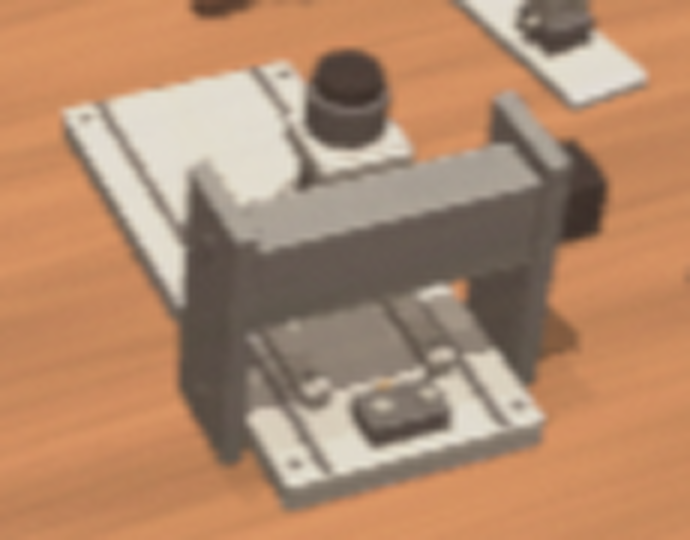

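View pics/w1.png

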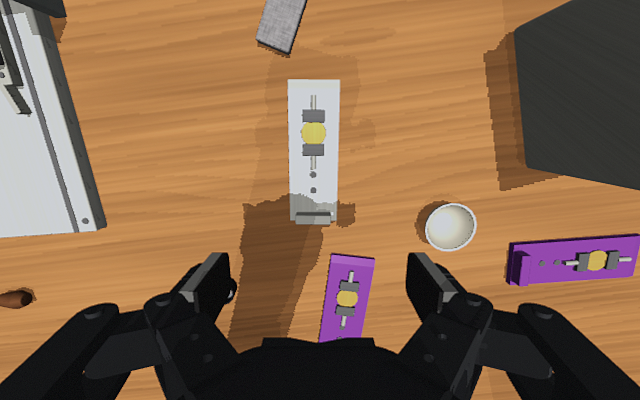

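Scrop: the dark stop block is at (400,410), with a gold pin at (385,383). Wrist view: the pallet is at (314,150) with the bar at (314,215) towards the robot, and it is free on both sides.

Emit:
apply_moves([
  [55,0.48,0.03,-0.9,0,0,-0.004],
  [55,0.48,0.03,-0.9,0,0,-0.004],
  [55,0,0,-0.9,0,0,0],
  [55,0,0,-0.9,0,0,0],
  [55,0,0,-0.9,0,0,0],
])

```text
t: 1.73
eef_pos: [0.5048, -0.3122, 0.1057]
tcp_rot: [[0.99, -0.138, -0.001], [-0.138, -0.99, -0.001], [-0.001, 0.001, -1.0]]
wrist_force: [-0.2, 0.1, -0.4]
width: 0.0668
grip_force: 0.0
```

Emit:
apply_moves([
  [55,0,0,-0.9,0,0,0],
  [55,0,0,-0.9,0,0,0],
  [55,0,0,-0.3,0,0,0],
  [55,0,0,0,0,0,0],
  [55,0,0,0,0,0,0],
])

```text
t: 2.15
eef_pos: [0.5056, -0.3111, 0.0444]
tcp_rot: [[0.991, -0.137, -0.001], [-0.137, -0.991, 0.0], [-0.001, 0.0, -1.0]]
wrist_force: [-0.6, -0.0, 1.1]
width: 0.0669
grip_force: 0.0
```

```bash
python3 - <<'E'
from h import *
s=status.get_state();print(s['eef_pos'],s['tcp_rot'],s['width'],s['wrist_force'])
S=np.load('S.npy')
for u,v in [(400,385),(400,395),(400,410),(380,420),(440,395),(370,400),(385,383),(375,435),(520,405),(293,465),(345,75)]: print(u,v,S[:,165+v//6,325+u//6].round(4))
E
```

```text
[ 0.50559508 -0.31109565  0.04442971] [[ 9.90566492e-01 -1.37031338e-01 -6.61911602e-04]
 [-1.37031348e-01 -9.90566711e-01  3.06979744e-05]
 [-6.59874183e-04  6.02942543e-05 -9.99999780e-01]] 0.06692517290066238 [-0.55847703 -0.03648725  1.13644263]
400 385 [ 1.3108 -0.3065  0.6408]
400 395 [ 1.3095 -0.3054  0.6372]
400 410 [ 1.3096 -0.3048  0.6306]
380 420 [ 1.31   -0.31    0.6287]
440 395 [ 1.3095 -0.2929  0.6326]
370 400 [ 1.3088 -0.3136  0.6374]
385 383 [ 1.3103 -0.3099  0.6437]
375 435 [ 1.3097 -0.3112  0.6247]
520 405 [ 1.3101 -0.2687  0.6199]
293 465 [ 1.3106 -0.3354  0.6241]
345 75 [ 1.3105 -0.3308  0.7459]
```

Emit:
apply_moves([
  [55,0.06,0.11,0,0,0,0.006],
  [55,0,0,-0.35,0,0,0],
  [55,0,0,-0.35,0,0,0],
  [55,0,0,-0.2,0,0,0],
  [55,0,0,0,0,0,0],
])

```text
t: 2.57
eef_pos: [0.5067, -0.3063, 0.0157]
tcp_rot: [[0.992, -0.13, -0.002], [-0.13, -0.992, 0.001], [-0.003, -0.001, -1.0]]
wrist_force: [0.0, -0.3, 0.4]
width: 0.0669
grip_force: 0.0
```

```bash
python3 - <<'E'
from h import *
z=np.load('scene0.npz');d=z['d'];print(np.percentile(d,[0,5,50,95,100]),(d==0).mean(), d[230,392],d[160,400])
im,P=cloud('scene');print(P[:,230,392])
E
```

```text
[0.         0.39278187 0.59385705 1.18830645 1.9747802 ] 0.005546875 0.6941193 0.60727227
[ 1.31048223 -0.30429132  0.63760724]
```

```bash
python3 - <<'E'
from h import *
def ray(u,v,z):
    o=world('scene',u,v,1e-6);e=world('scene',u,v,1.0);return o+(e-o)*(z-o[2])/(e[2]-o[2])
for n,(u,v),z in [('pin',(385,383),.028),('block front-left top',(355,400),.036),('block back left top',(365,388),.036),('block near bot L',(372,442),.022),('block near bot R',(447,425),.022),('bed far R',(543,415),.022),('bed far L',(287,492),.022),('bed near L',(65,108),.022),('bed near R',(298,68),.022),('rail end L',(318,390),.036),('rail end R',(440,355),.036)]:
    print(n,ray(325+u/6,165+v/6,z).round(4))
s=status.get_state();print(s['eef_pos'])
E
```

```text
pin [0.7651 0.046  0.028 ]
block front-left top [0.778  0.0191 0.036 ]
block back left top [0.7715 0.0289 0.036 ]
block near bot L [0.7992 0.0199 0.022 ]
block near bot R [0.8034 0.0655 0.022 ]
bed far R [0.817  0.1199 0.022 ]
bed far L [ 0.8158 -0.0419  0.022 ]
bed near L [ 0.4542 -0.0196  0.022 ]
bed near R [0.4733 0.1393 0.022 ]
rail end L [0.7628 0.0035 0.036 ]
rail end R [0.7637 0.0816 0.036 ]
[ 0.50706526 -0.30640749  0.01628212]
```

Emit:
apply_moves([
  [55,0.03,0,-0.07,0,0,0],
  [55,0,0,-0.06,0,0,0],
  [55,0,0,0,0,0,0],
])

```text
t: 2.87
eef_pos: [0.5089, -0.3068, 0.0132]
tcp_rot: [[0.992, -0.13, 0.0], [-0.13, -0.992, 0.0], [0.0, -0.0, -1.0]]
wrist_force: [0.2, -0.3, 0.1]
width: 0.0671
grip_force: 0.0
```

Emit:
apply_moves([
  [55,0,0,-0.06,0,0,0],
  [55,0,0,-0.06,0,0,0],
  [55,0,0,0,0,0,0],
])

```text
t: 3.12
eef_pos: [0.5086, -0.3068, 0.0095]
tcp_rot: [[0.992, -0.13, -0.0], [-0.13, -0.992, 0.0], [-0.0, -0.0, -1.0]]
wrist_force: [0.6, 0.9, -0.8]
width: 0.0668
grip_force: 0.0
```

Emit:
apply_moves([
  [55,0,0,-0.05,0,0,0],
  [55,0,0,-0.05,0,0,0],
  [55,0,0,0,0,0,0],
])

```text
t: 3.37
eef_pos: [0.5086, -0.3068, 0.0065]
tcp_rot: [[0.992, -0.13, -0.0], [-0.13, -0.992, 0.0], [-0.0, -0.0, -1.0]]
wrist_force: [1.1, -0.1, 0.2]
width: 0.0667
grip_force: 0.0
```

Emit:
apply_moves([
  [130,0,0,0,0,0,0],
  [130,0,0,0,0,0,0],
  [255,0,0,0,0,0,0],
  [255,0,0,0,0,0,0],
  [255,0,0,0,0,0,0],
])

```text
t: 3.78
eef_pos: [0.5089, -0.3069, 0.0072]
tcp_rot: [[0.992, -0.13, 0.0], [-0.13, -0.992, -0.0], [0.0, 0.0, -1.0]]
wrist_force: [-1.3, 0.3, 5.4]
width: 0.0579
grip_force: 65.8
```

Emit:
apply_moves([
  [255,0,0,0,0,0,0],
  [255,0,0,0.2,0,0,0],
  [255,0,0,0.4,0,0,0],
  [255,0,0,0.4,0,0,0],
  [255,0,0,0,0,0,0],
])

```text
t: 4.2
eef_pos: [0.5105, -0.3076, 0.0396]
tcp_rot: [[0.992, -0.13, 0.004], [-0.13, -0.992, -0.002], [0.004, 0.001, -1.0]]
wrist_force: [0.1, 0.0, -3.8]
width: 0.0579
grip_force: 65.8
```

Emit:
apply_moves([
  [255,0,0,0.7,0,0,0],
  [255,0,0.3,0.8,0,0,0],
  [255,0,0.6,0.8,0,0,0],
  [255,0,0.8,0.6,0,0,0.02],
  [255,0,0.9,0,0,0,0.02],
])

```text
t: 4.62
eef_pos: [0.5115, -0.2305, 0.1282]
tcp_rot: [[0.996, -0.092, 0.007], [-0.092, -0.996, -0.004], [0.008, 0.004, -1.0]]
wrist_force: [1.4, -0.2, -3.5]
width: 0.0578
grip_force: 67.0
```

Emit:
apply_moves([
  [255,0,0.9,0,0,0,0.02],
  [255,0,0.9,0,0,0,0.02],
  [255,0,0.9,0,0,0,0.01],
  [255,0,0.9,0,0,0,0],
  [255,0,0.9,0,0,0,0],
])

```text
t: 5.03
eef_pos: [0.5087, -0.0927, 0.1242]
tcp_rot: [[0.999, -0.04, 0.001], [-0.04, -0.999, -0.0], [0.001, 0.0, -1.0]]
wrist_force: [0.4, -0.4, -4.1]
width: 0.0579
grip_force: 67.0
```

Emit:
apply_moves([
  [255,0,0.9,0,0,0,0],
  [255,0,0.9,0,0,0,0],
  [255,0,0.8,0,0,0,0],
  [255,0,0.6,0,0,0,0],
  [255,0,0.5,0,0,0,0],
])

```text
t: 5.45
eef_pos: [0.5087, 0.0194, 0.1243]
tcp_rot: [[0.999, -0.038, 0.001], [-0.038, -0.999, 0.0], [0.001, -0.0, -1.0]]
wrist_force: [0.6, 0.1, -3.8]
width: 0.0581
grip_force: 67.0
```

Emit:
apply_moves([
  [255,0,0.5,0,0,0,0],
  [255,0,0,0,0,0,0],
  [255,0,0,0,0,0,0],
])

```text
t: 5.7
eef_pos: [0.5088, 0.0331, 0.1242]
tcp_rot: [[0.999, -0.038, 0.001], [-0.038, -0.999, 0.0], [0.001, -0.0, -1.0]]
wrist_force: [1.1, -0.7, -4.7]
width: 0.0584
grip_force: 67.0
```

```bash
python3 - <<'E'
from h import *
s=status.get_state();print(s['eef_pos'],s['tcp_rot'],s['wrist_force'])
im,P=cloud('wrist',s); save('w2',im); np.savez('w2',im=im,P=P)
im,P=cloud('top');np.savez('t2',im=im,P=P)
E
```

```text
[0.50883477 0.03309736 0.12415271] [[ 9.99289810e-01 -3.76749232e-02  6.90207625e-04]
 [-3.76749420e-02 -9.99290047e-01  1.42740079e-05]
 [ 6.89179838e-04 -4.02674030e-05 -9.99999762e-01]] [ 1.12074303 -0.72586892 -4.65249154]
```

View pics/w2.png

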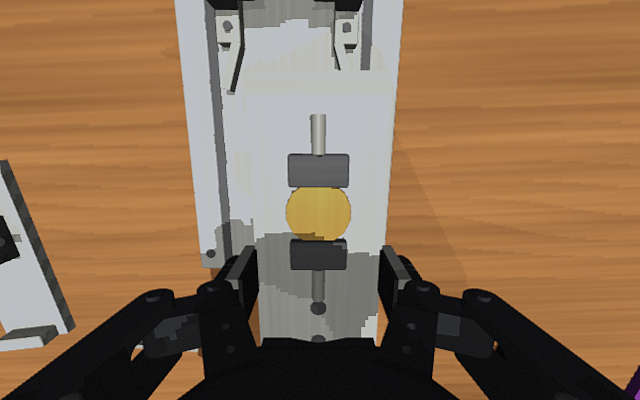

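The wrist view shows the pallet held straight, with the brackets at (230,25) and (347,25) and the bed edges at about x=190 and x=400. From these I fit the engraver frame.

```bash
python3 - <<'E'
from h import *
z=np.load('w2.npz');P=z['P']
m=(P[2]>.062)&(P[2]<.085)&(P[0]>.6)
n,l,s,c=cv2.connectedComponentsWithStats(m.astype(np.uint8))
for i in range(1,n):
    if s[i,4]>40: q=P[:,l==i]; print('hi',s[i],np.median(q,1).round(4),np.percentile(q,[1,99],axis=1).round(4).tolist())
# bed edges per x-slice
bed=(P[2]>.017)&(P[2]<.027)
E=[]
for x in np.arange(.53,.65,.01):
    y=P[1][bed&(abs(P[0]-x)<.004)]
    if len(y)>5: E.append((x,y.min(),y.max()))
E=np.array(E)
rail=(P[2]>.032)&(P[2]<.040)&(P[0]>.6)&(P[0]<.75)
print(E.round(4)); a=np.polyfit(E[:,0],E[:,1],1);b=np.polyfit(E[:,0],E[:,2],1);print(np.degrees(np.arctan(a[0])),np.degrees(np.arctan(b[0])))
n,l,s,c=cv2.connectedComponentsWithStats(rail.astype(np.uint8))
for i in range(1,n):
    if s[i,4]>40: q=P[:,l==i]; print('rail',s[i],np.median(q,1).round(4),np.percentile(q,[1,99],axis=1).round(4).tolist())
# held pallet
h=(P[2]>.115)&(P[2]<.14)&(P[0]>.5)&(abs(P[1]-.035)<.05); 
pl=[]
for x in np.arange(.535,.59,.005):
    y=P[1][h&(abs(P[0]-x)<.002)]
    if len(y): pl.append((x,y.min(),y.max()))
pl=np.array(pl);print('pallet',pl.round(4)); print(np.degrees(np.arctan(np.polyfit(pl[:,0],pl[:,1:].mean(1),1)[0])), P[0][h].max())
E
```

```text
[[ 0.53   -0.0269  0.1325]
 [ 0.54   -0.0273  0.1321]
 [ 0.55   -0.0279  0.1319]
 [ 0.56   -0.0282  0.1313]
 [ 0.57   -0.0289  0.1308]
 [ 0.58   -0.0292  0.1301]
 [ 0.59   -0.0296  0.1301]
 [ 0.6    -0.0303  0.1294]
 [ 0.61   -0.0308  0.1291]
 [ 0.62   -0.0311  0.1288]
 [ 0.63   -0.032   0.1282]
 [ 0.64   -0.0325  0.1274]]
-2.882060519662684 -2.5650646462943425
rail [ 212    1   30   90 1401] [0.6361 0.087  0.0354] [[0.6035, 0.0787, 0.0323], [0.6528, 0.095, 0.0395]]
rail [ 334    8   25   62 1118] [0.6349 0.0097 0.0354] [[0.6124, 0.0007, 0.0331], [0.6472, 0.0163, 0.0393]]
pallet [[ 5.35e-01  8.00e-04  6.07e-02]
 [ 5.40e-01  6.00e-04  6.06e-02]
 [ 5.45e-01  5.00e-04  6.05e-02]
 [ 5.50e-01  1.00e-04  6.03e-02]
 [ 5.55e-01 -0.00e+00  6.01e-02]
 [ 5.60e-01 -2.00e-04  6.01e-02]
 [ 5.65e-01 -3.00e-04  5.97e-02]
 [ 5.70e-01 -7.00e-04  5.95e-02]
 [ 5.75e-01 -8.00e-04  5.93e-02]
 [ 5.80e-01 -1.00e-03  5.90e-02]
 [ 5.85e-01 -1.10e-03  5.89e-02]]
-2.2407972581142888 0.5987898794570841
```

Emit:
apply_moves([
  [255,-0.1,0.4,0,0,0,-0.008],
  [255,0,0.33,0,0,0,0],
  [255,0,0,-0.8,0,0,0],
  [255,0,0,-0.9,0,0,0],
  [255,0,0,-0.6,0,0,0],
])

```text
t: 6.22
eef_pos: [0.5056, 0.0536, 0.0535]
tcp_rot: [[0.999, -0.049, -0.0], [-0.049, -0.999, -0.0], [-0.0, 0.0, -1.0]]
wrist_force: [-0.2, -0.9, -4.9]
width: 0.0582
grip_force: 67.0
```

Emit:
apply_moves([
  [255,0,0,-0.4,0,0,0],
  [255,0,0,-0.2,0,0,0],
  [255,0,0,0,0,0,0],
])

```text
t: 6.47
eef_pos: [0.5052, 0.0539, 0.0358]
tcp_rot: [[0.999, -0.048, -0.002], [-0.048, -0.999, -0.0], [-0.002, 0.0, -1.0]]
wrist_force: [-0.6, 0.6, -3.7]
width: 0.0581
grip_force: 67.0
```

Emit:
apply_moves([
  [255,0,0,-0.06,0,0,0],
  [255,0,0,-0.06,0,0,0],
  [255,0,0,-0.05,0,0,0],
  [255,0,0,-0.03,0,0,0],
  [255,0,0,0,0,0,0],
])

```text
t: 6.88
eef_pos: [0.5061, 0.054, 0.0312]
tcp_rot: [[0.999, -0.048, 0.001], [-0.048, -0.999, -0.0], [0.001, 0.0, -1.0]]
wrist_force: [-0.1, 0.2, -3.2]
width: 0.058
grip_force: 67.0
```

Emit:
apply_moves([
  [255,0,0,-0.03,0,0,0],
  [255,0,0,-0.03,0,0,0],
  [255,0,0,0,0,0,0],
])

```text
t: 7.13
eef_pos: [0.5061, 0.054, 0.0292]
tcp_rot: [[0.999, -0.048, 0.001], [-0.048, -0.999, -0.0], [0.001, 0.0, -1.0]]
wrist_force: [0.4, 0.3, -2.4]
width: 0.0585
grip_force: 67.1
```

Emit:
apply_moves([
  [255,0,0,-0.02,0,0,0],
  [255,0,0,0,0,0,0],
  [180,0,0,0,0,0,0],
  [55,0,0,0,0,0,0],
  [40,0,0,0,0,0,0],
])

```text
t: 7.55
eef_pos: [0.5064, 0.0542, 0.0288]
tcp_rot: [[0.999, -0.048, 0.001], [-0.048, -0.999, 0.0], [0.001, -0.0, -1.0]]
wrist_force: [0.3, 0.3, 0.5]
width: 0.0719
grip_force: 0.0
```

Emit:
apply_moves([
  [40,0,0,0,0,0,0],
  [40,0,0,0,0,0,0],
  [40,0,0,0.2,0,0,0],
  [40,0,0,0.5,0,0,0],
  [40,0,0,0.8,0,0,0],
])

```text
t: 7.97
eef_pos: [0.504, 0.054, 0.0725]
tcp_rot: [[0.999, -0.048, -0.004], [-0.048, -0.999, -0.0], [-0.004, 0.0, -1.0]]
wrist_force: [0.0, 0.3, 0.4]
width: 0.072
grip_force: 0.0
```

Emit:
apply_moves([
  [40,-0.3,0,0.9,0,0,0.0],
  [40,-0.7,0,0.9,0,0,0],
  [40,-0.8,0,0,0,0,0],
  [40,0,0,0,0,0,0],
  [40,0,0,0,0,0,0],
])

```text
t: 8.38
eef_pos: [0.4512, 0.0537, 0.1281]
tcp_rot: [[0.999, -0.048, 0.001], [-0.048, -0.999, -0.001], [0.001, 0.001, -1.0]]
wrist_force: [0.5, 0.9, 0.8]
width: 0.0721
grip_force: 0.0
```

```bash
python3 - <<'E'
from h import *
s=status.get_state();print(s['eef_pos'],s['qpos'],s['wrist_force'],s['width'])
im,P=cloud('wrist',s); save('w3',im); np.savez('w3',im=im,P=P)
E
```

```text
[0.45118023 0.05370348 0.12811617] [  18.52633271   19.63222722  -33.12677498  121.46551751   15.7440229
   42.95615392 -117.43959302] [0.5027824  0.91158523 0.77299363] 0.07206392285663792
```

View pics/w3.png

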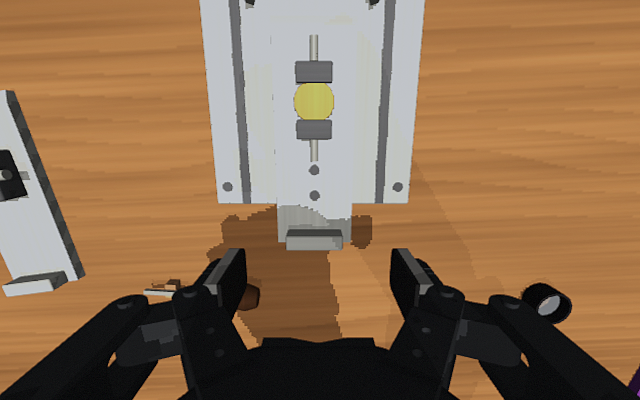

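The wrist view shows the pallet on the bed, with the bar at (314,240). The graver handle is at (250,297) and the loupe at (547,300), both near the approach. I check the clearances.

```bash
python3 - <<'E'
from h import *
z=np.load('w3.npz');P=z['P']
h=(P[2]>.028)&(P[2]<.054)&(abs(P[1]-.055)<.034)&(P[0]>.40)&(P[0]<.585)
q=P[:,h];pl=[]
for x in np.arange(.44,.58,.01):
    y=P[1][h&(abs(P[0]-x)<.002)]
    if len(y): pl.append((x,y.min(),y.max()))
pl=np.array(pl);f=np.polyfit(pl[:,0],pl[:,1:].mean(1),1);print('yaw',np.degrees(np.arctan(f[0])),'y at .51',np.polyval(f,.51),'width',np.ptp(pl[:,1:],axis=1).mean(), 'zplate',np.median(q[2]))
b=(P[2]>.044)&(P[2]<.056)&(abs(P[1]-.055)<.03)&(P[0]<.45);print('bar top',np.percentile(P[:,b],[1,50,99],axis=1).round(4).tolist())
t=np.load('t2.npz');T=t['P']
T0=np.load('P.npy')
g=(T0[2]>.008)&(abs(T0[0]-.4)<.06)&(T0[1]<.2)&(T0[1]>-.25)&(T0[2]<.06)
n,l,s,c=cv2.connectedComponentsWithStats(g.astype(np.uint8))
for i in range(1,n): print(s[i],np.percentile(T0[:,l==i],[0,50,100],axis=1).round(3).tolist())
E
```

```text
yaw -2.673672412704545 y at .51 0.05294733132165663 width 0.05948909402974478 zplate 0.031786911903168444
bar top [[0.4255, 0.0355, 0.0446], [0.4324, 0.0568, 0.0494], [0.4379, 0.078, 0.0509]]
[277 229  35   2  36] [[0.457, -0.021, 0.017], [0.458, 0.033, 0.022], [0.46, 0.093, 0.028]]
[320 232   1   1   1] [[0.45, -0.05, 0.009], [0.45, -0.05, 0.009], [0.45, -0.05, 0.009]]
[344 233   1   1   1] [[0.444, -0.13, 0.008], [0.444, -0.13, 0.008], [0.444, -0.13, 0.008]]
[274 234   1   1   1] [[0.447, 0.105, 0.01], [0.447, 0.105, 0.01], [0.447, 0.105, 0.01]]
[296 234   1   1   1] [[0.445, 0.031, 0.009], [0.445, 0.031, 0.009], [0.445, 0.031, 0.009]]
[360 240   1   1   1] [[0.419, -0.183, 0.009], [0.419, -0.183, 0.009], [0.419, -0.183, 0.009]]
[346 249   1   1   1] [[0.391, -0.135, 0.009], [0.391, -0.135, 0.009], [0.391, -0.135, 0.009]]
[362 253   1   1   1] [[0.376, -0.188, 0.009], [0.376, -0.188, 0.009], [0.376, -0.188, 0.009]]
[246 254  26   8 100] [[0.358, 0.115, 0.009], [0.372, 0.138, 0.022], [0.383, 0.199, 0.03]]
[349 258  11   7  59] [[0.341, -0.176, 0.009], [0.351, -0.16, 0.014], [0.361, -0.143, 0.026]]
[361 259   1   1   1] [[0.357, -0.184, 0.009], [0.357, -0.184, 0.009], [0.357, -0.184, 0.009]]
[250 265   1   1   1] [[0.346, 0.186, 0.008], [0.346, 0.186, 0.008], [0.346, 0.186, 0.008]]
```

Emit:
apply_moves([
  [255,-0.2,0,0,0,0,-0.12],
  [255,-0.2,0,0,0,0,-0.12],
  [255,-0.2,0,0,0,0,-0.12],
  [255,-0.2,0,0,0,0,-0.12],
  [255,-0.2,0,0,0,0,-0.12],
])

```text
t: 8.85
eef_pos: [0.4224, 0.0542, 0.127]
tcp_rot: [[0.796, -0.605, -0.0], [-0.605, -0.796, 0.001], [-0.001, -0.0, -1.0]]
wrist_force: [0.0, 0.6, -0.2]
width: 0.0109
grip_force: 0.0
```

Emit:
apply_moves([
  [255,-0.2,0,0,0,0,-0.12],
  [255,-0.2,0,0,0,0,-0.12],
  [255,-0.2,0.1,0,0,0,-0.12],
  [255,-0.2,0,0,0,0,-0.12],
  [255,-0.2,0,0,0,0,-0.12],
])

```text
t: 9.27
eef_pos: [0.4025, 0.0531, 0.1212]
tcp_rot: [[0.579, -0.815, -0.021], [-0.815, -0.579, -0.006], [-0.007, 0.02, -1.0]]
wrist_force: [-0.2, -0.9, -0.9]
width: 0.0
grip_force: 0.0
```

Emit:
apply_moves([
  [255,0,0,0,0,0,-0.12],
  [255,0,0,0,0,0,-0.12],
  [255,0,0,0,0,0,-0.12],
  [255,0,0,0,0,0,0],
  [255,0,0,0,0,0,0],
])

```text
t: 9.68
eef_pos: [0.4004, 0.0534, 0.1192]
tcp_rot: [[0.326, -0.945, -0.028], [-0.945, -0.326, -0.002], [-0.008, 0.027, -1.0]]
wrist_force: [-0.5, 0.9, -0.8]
width: 0.0001
grip_force: 0.0
```

```bash
python3 - <<'E'
from h import *
s=status.get_state();print(s['eef_pos'],s['qpos'],s['wrist_force'],s['width'])
im,P=cloud('top'); save('t3',cv2.resize(im[140:300,220:380],None,fx=3,fy=3))
E
```

```text
[0.40037572 0.053407   0.11917867] [ -57.47992565   21.05806819   53.95587866  129.17622169  -25.45930908
   42.65045701 -146.58916309] [-0.45673837  0.87625437 -0.77613575] 9.836087645339003e-05
```

Emit:
apply_moves([
  [255,0,0,0,0,0,0.12],
  [255,0,0,0,0,0,0.12],
  [255,0,0,0,0,0,0.12],
  [255,0,0,0,0,0,0.12],
  [255,0,0,0,0,0,0.08],
])

```text
t: 10.15
eef_pos: [0.4001, 0.0527, 0.1194]
tcp_rot: [[0.78, -0.626, -0.026], [-0.626, -0.78, -0.011], [-0.013, 0.025, -1.0]]
wrist_force: [0.2, 0.3, -0.1]
width: -0.0001
grip_force: 0.0
```

```bash
python3 - <<'E'
from h import *
s=status.get_state();print(s['eef_pos'],s['tcp_rot'],s['qpos'],s['wrist_force'],s['width'])
E
```

```text
[0.40011802 0.05271741 0.11939515] [[ 0.77962797 -0.62572219 -0.02553372]
 [-0.6261124  -0.77964976 -0.01138047]
 [-0.01278634  0.02485951 -0.99960918]] [ -51.32869748   18.21703742   45.56799446  129.12679183  -19.12630147
   41.07355072 -120.99645281] [ 0.23505896  0.34236233 -0.09518324] -5.0946196796108885e-05
```

Emit:
apply_moves([
  [255,0,0,-0.4,0.011,-0.025,0],
  [255,0,0,-0.6,0,0,0],
  [255,0,0,-0.6,0,0,0],
  [255,0,0,0,0,0,0],
  [255,0,0,0,0,0,0],
])

```text
t: 10.57
eef_pos: [0.3993, 0.0522, 0.071]
tcp_rot: [[0.774, -0.633, -0.003], [-0.633, -0.774, -0.001], [-0.002, 0.003, -1.0]]
wrist_force: [-0.5, -0.4, -0.1]
width: -0.0001
grip_force: 0.0
```

```bash
python3 - <<'E'
from h import *
s=status.get_state();print(s['eef_pos'],s['tcp_rot'],s['qpos'],s['wrist_force'],s['width'])
im,P=cloud('scene'); save('s3',cv2.resize(im[120:240,290:420],None,fx=5,fy=5,interpolation=cv2.INTER_CUBIC))
E
```

```text
[0.39926725 0.0522107  0.07103742] [[ 7.74268467e-01 -6.32850675e-01 -2.89200271e-03]
 [-6.32855046e-01 -7.74269797e-01 -8.79250210e-04]
 [-1.68275626e-03  2.51099422e-03 -9.99995432e-01]] [ -45.55831573   23.40564095   39.76042996  131.62208707  -27.56544082
   33.23402772 -113.82339671] [-0.49487398 -0.38285263 -0.11231218] -0.00012276949055988216
```

Emit:
apply_moves([
  [255,0,0.03,-0.4,0,0,0],
  [255,0,0,-0.43,0,0,0],
  [255,0,0,0,0,0,0],
  [255,0,0,0,0,0,0],
])

```text
t: 10.95
eef_pos: [0.4001, 0.0537, 0.0471]
tcp_rot: [[0.774, -0.633, -0.0], [-0.633, -0.774, -0.001], [0.0, 0.001, -1.0]]
wrist_force: [0.1, 0.7, 0.2]
width: 0.0003
grip_force: 0.0
```

```bash
python3 - <<'E'
from h import *
s=status.get_state();print(s['eef_pos'],s['tcp_rot'],s['qpos'],s['wrist_force'],s['width'])
im,P=cloud('scene'); save('s3',cv2.resize(im[120:240,290:420],None,fx=5,fy=5,interpolation=cv2.INTER_CUBIC))
E
```

```text
[0.40010522 0.05365994 0.04707589] [[ 7.74394690e-01 -6.32702630e-01 -4.96171350e-04]
 [-6.32702686e-01 -7.74393765e-01 -1.26787905e-03]
 [ 4.17958407e-04  1.29576775e-03 -9.99999073e-01]] [ -42.77062291   26.41897678   36.41631139  131.98088084  -31.63018111
   30.09922982 -110.50625909] [0.10058611 0.74284625 0.20254732] 0.0003232696626917564
```

View pics/s3.png

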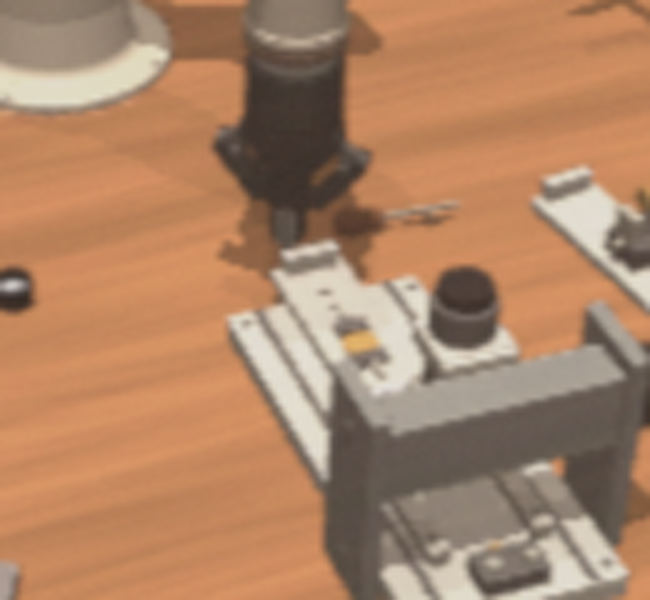

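The scene crop shows the closed fingertips at (288,235), just behind the push bar at (310,260), clear of the graver. I start pushing.

Emit:
apply_moves([
  [255,0.1,0,0,0,0,0],
  [255,0.1,0,0,0,0,0],
  [255,0.1,0,0,0,0,0],
  [255,0.1,-0.01,0,0,0,0],
  [255,0.1,-0.01,0,0,0,0],
])

```text
t: 11.42
eef_pos: [0.4143, 0.0533, 0.0466]
tcp_rot: [[0.775, -0.632, -0.002], [-0.632, -0.775, -0.001], [-0.001, 0.002, -1.0]]
wrist_force: [-3.6, 0.1, 1.3]
width: 0.0003
grip_force: 1.6
```

Emit:
apply_moves([
  [255,0.15,-0.007,0,0,0,0],
  [255,0.15,-0.007,0,0,0,0],
  [255,0.15,-0.007,0,0,0,0],
  [255,0.15,-0.007,0,0,0,0],
  [255,0.15,-0.007,0,0,0,0],
])

```text
t: 11.83
eef_pos: [0.4378, 0.052, 0.0465]
tcp_rot: [[0.774, -0.633, -0.0], [-0.633, -0.774, -0.002], [0.001, 0.002, -1.0]]
wrist_force: [-1.7, -0.1, 0.2]
width: -0.0001
grip_force: 1.2
```

```bash
cat >> h.py <<'E'
def tail():
    im,P=cloud('top'); b=(P[2]>.044)&(P[2]<.056)&(abs(P[1]-.052)<.03)&(P[0]<.63)&(P[0]>.38)
    return im,P
def disc():
    # brass disc centre via top camera colour, at z=.038
    im,P=cloud('top'); h=cv2.cvtColor(im,cv2.COLOR_RGB2HSV)
    m=(h[...,0]>18)&(h[...,0]<36)&(h[...,1]>80)&(abs(P[0]-.6)<.16)&(abs(P[1]-.05)<.04); return m.sum(),np.nanmedian(P[:,m],1)
E
python3 - <<'E'
from h import *
s=status.get_state();print(s['eef_pos'],s['qpos'].round(1),s['wrist_force']); print(disc())
s=status.get_state();im,P=cloud('wrist',s)
h=(P[2]>.028)&(P[2]<.036)&(abs(P[1]-.052)<.034)&(P[0]>.40)&(P[0]<.585)
pl=[(x,P[1][h&(abs(P[0]-x)<.002)].min(),P[1][h&(abs(P[0]-x)<.002)].max()) for x in np.arange(.45,.56,.01) if (h&(abs(P[0]-x)<.002)).any()]
print(np.round(pl,4))
E
```

```text
[0.43783849 0.05196628 0.04645879] [ -40.6   29.3   36.   127.1  -32.    32.6 -109.7] [-1.72272102 -0.05108175  0.22349645]
(np.int64(62), array([0.56595716, 0.05042743, 0.03693142]))
[[0.45   0.0247 0.0333]
 [0.46   0.0243 0.0841]
 [0.47   0.0238 0.0837]
 [0.48   0.0233 0.0838]
 [0.49   0.0229 0.0833]
 [0.5    0.0223 0.0827]
 [0.51   0.0219 0.0821]
 [0.52   0.0213 0.0819]
 [0.53   0.0209 0.0815]
 [0.54   0.0204 0.0812]
 [0.55   0.0199 0.0806]
 [0.56   0.0195 0.0797]]
```

Emit:
apply_moves([
  [255,0.1,-0.005,0,0,0,0],
  [255,0.1,-0.005,0,0,0,0],
  [255,0.1,-0.005,0,0,0,0],
  [255,0.1,-0.005,0,0,0,0],
  [255,0.1,-0.005,0,0,0,0],
])

```text
t: 12.35
eef_pos: [0.4526, 0.0513, 0.0465]
tcp_rot: [[0.774, -0.633, -0.001], [-0.633, -0.774, -0.002], [0.001, 0.002, -1.0]]
wrist_force: [-2.7, 0.3, 0.7]
width: 0.0001
grip_force: 1.2
```

Emit:
apply_moves([
  [255,0.1,-0.005,0,0,0,0],
  [255,0.1,-0.005,0,0,0,0],
  [255,0.1,-0.005,0,0,0,0],
  [255,0.1,-0.005,0,0,0,0],
  [255,0.1,-0.005,0,0,0,0],
])

```text
t: 12.77
eef_pos: [0.4677, 0.0505, 0.0465]
tcp_rot: [[0.774, -0.633, -0.0], [-0.633, -0.774, -0.002], [0.001, 0.002, -1.0]]
wrist_force: [-1.4, 0.2, 0.5]
width: -0.0
grip_force: 1.2
```

```bash
python3 - <<'E'
from h import *
s=status.get_state();print(s['eef_pos'],s['wrist_force']); print(disc())
E
```

```text
[0.46766375 0.0505243  0.04652687] [-1.44872387  0.17077591  0.47192608]
(np.int64(66), array([0.59456244, 0.0487636 , 0.03781263]))
```

Emit:
apply_moves([
  [255,0.08,-0.004,0,0,0,0],
  [255,0.08,-0.004,0,0,0,0],
  [255,0.08,-0.004,0,0,0,0],
  [255,0.08,-0.004,0,0,0,0],
  [255,0.08,-0.004,0,0,0,0],
])

```text
t: 13.23
eef_pos: [0.4796, 0.0499, 0.0465]
tcp_rot: [[0.774, -0.633, -0.0], [-0.633, -0.774, -0.002], [0.001, 0.002, -1.0]]
wrist_force: [-2.7, -0.3, 1.3]
width: 0.0
grip_force: 1.2
```

Emit:
apply_moves([
  [255,0.08,-0.004,0,0,0,0],
  [255,0.08,-0.004,0,0,0,0],
  [255,0.08,-0.004,0,0,0,0],
  [255,0.08,-0.004,0,0,0,0],
  [255,0.08,-0.004,0,0,0,0],
])

```text
t: 13.65
eef_pos: [0.4871, 0.0497, 0.0457]
tcp_rot: [[0.775, -0.632, -0.009], [-0.632, -0.775, -0.001], [-0.007, 0.006, -1.0]]
wrist_force: [-11.9, 0.0, 8.4]
width: -0.0004
grip_force: 6.1
```

```bash
python3 - <<'E'
from h import *
s=status.get_state();print(s['eef_pos'],s['wrist_force']); print(disc())
E
```

```text
[0.48706415 0.04969092 0.04571699] [-11.86523366   0.02331866   8.4256167 ]
(np.int64(61), array([0.61419817, 0.04866756, 0.03689689]))
```

Emit:
apply_moves([
  [255,0.06,-0.003,0,0,0,0],
  [255,0.06,-0.003,0,0,0,0],
  [255,0.06,-0.003,0,0,0,0],
  [255,0,0,0,0,0,0],
  [255,0,0,0,0,0,0],
])

```text
t: 14.12
eef_pos: [0.4943, 0.0492, 0.0459]
tcp_rot: [[0.775, -0.633, -0.005], [-0.633, -0.775, -0.001], [-0.003, 0.004, -1.0]]
wrist_force: [-7.2, -0.0, 3.4]
width: -0.0
grip_force: 3.7
```

Emit:
apply_moves([
  [255,0.06,-0.003,0,0,0,0],
  [255,0.06,-0.003,0,0,0,0],
  [255,0.06,-0.003,0,0,0,0],
  [255,0,0,0,0,0,0],
  [255,0,0,0,0,0,0],
])

```text
t: 14.53
eef_pos: [0.4997, 0.049, 0.0459]
tcp_rot: [[0.775, -0.633, -0.005], [-0.633, -0.775, -0.001], [-0.003, 0.004, -1.0]]
wrist_force: [-8.7, -0.3, 2.9]
width: 0.0001
grip_force: 3.7
```

Emit:
apply_moves([
  [255,0.1,-0.005,0,0,0,0],
  [255,0.1,-0.005,0,0,0,0],
  [255,0.1,-0.005,0,0,0,0],
  [255,0.1,-0.005,0,0,0,0],
  [255,0.1,-0.005,0,0,0,0],
])

```text
t: 14.95
eef_pos: [0.5139, 0.0483, 0.0458]
tcp_rot: [[0.775, -0.632, -0.007], [-0.632, -0.775, -0.001], [-0.005, 0.005, -1.0]]
wrist_force: [-9.7, 0.8, 6.1]
width: -0.0001
grip_force: 5.0
```

Emit:
apply_moves([
  [255,0.1,-0.005,0,0,0,0],
  [255,0.1,-0.005,0,0,0,0],
  [255,0.1,-0.005,0,0,0,0],
  [255,0.1,-0.005,0,0,0,0],
  [255,0.1,-0.005,0,0,0,0],
])

```text
t: 15.37
eef_pos: [0.5289, 0.0476, 0.0458]
tcp_rot: [[0.775, -0.632, -0.007], [-0.632, -0.775, -0.001], [-0.005, 0.005, -1.0]]
wrist_force: [-9.7, 1.4, 5.9]
width: 0.0
grip_force: 5.0
```

```bash
python3 - <<'E'
from h import *
s=status.get_state();print(s['eef_pos'],s['wrist_force'],s['qpos'].round(1)); print(disc())
E
```

```text
[0.52888362 0.04759824 0.04577607] [-9.72754163  1.35810246  5.88212369] [ -35.8   36.2   35.3  114.6  -32.3   39.6 -109.1]
(np.int64(36), array([0.65002754, 0.04708224, 0.0405972 ]))
```

Emit:
apply_moves([
  [255,0.04,-0.002,0,0,0,0],
  [255,0.04,-0.002,0,0,0,0],
  [255,0.04,-0.002,0,0,0,0],
  [255,0.04,-0.002,0,0,0,0],
  [255,0.04,-0.002,0,0,0,0],
])

```text
t: 15.83
eef_pos: [0.5351, 0.0473, 0.0458]
tcp_rot: [[0.775, -0.633, -0.007], [-0.633, -0.775, -0.001], [-0.005, 0.005, -1.0]]
wrist_force: [-9.8, 0.1, 5.5]
width: 0.0001
grip_force: 4.8
```

Emit:
apply_moves([
  [255,0.04,-0.002,0,0,0,0],
  [255,0.04,-0.002,0,0,0,0],
  [255,0.04,-0.002,0,0,0,0],
  [255,0.04,-0.002,0,0,0,0],
  [255,0.04,-0.002,0,0,0,0],
])

```text
t: 16.25
eef_pos: [0.5411, 0.047, 0.0458]
tcp_rot: [[0.775, -0.632, -0.007], [-0.633, -0.775, -0.001], [-0.005, 0.005, -1.0]]
wrist_force: [-9.2, 0.8, 4.9]
width: 0.0004
grip_force: 4.8
```

Emit:
apply_moves([
  [255,0.04,-0.002,0,0,0,0],
  [255,0.04,-0.002,0,0,0,0],
  [255,0.04,-0.002,0,0,0,0],
  [255,0.04,-0.002,0,0,0,0],
  [255,0.04,-0.002,0,0,0,0],
])

```text
t: 16.67
eef_pos: [0.5471, 0.0467, 0.0458]
tcp_rot: [[0.775, -0.632, -0.007], [-0.632, -0.775, -0.001], [-0.005, 0.005, -1.0]]
wrist_force: [-9.5, 1.5, 6.0]
width: 0.0
grip_force: 4.8
```

Emit:
apply_moves([
  [255,0.04,-0.002,0,0,0,0],
  [255,0.04,-0.002,0,0,0,0],
  [255,0.04,-0.002,0,0,0,0],
  [255,0.04,-0.002,0,0,0,0],
  [255,0.04,-0.002,0,0,0,0],
])

```text
t: 17.08
eef_pos: [0.5531, 0.0464, 0.0458]
tcp_rot: [[0.775, -0.632, -0.007], [-0.632, -0.775, -0.001], [-0.005, 0.005, -1.0]]
wrist_force: [-9.4, 0.8, 6.4]
width: -0.0002
grip_force: 4.8
```

Emit:
apply_moves([
  [255,0.04,-0.002,0,0,0,0],
  [255,0.04,-0.002,0,0,0,0],
  [255,0.04,-0.002,0,0,0,0],
  [255,0.04,-0.002,0,0,0,0],
  [255,0.04,-0.002,0,0,0,0],
])

```text
t: 17.5
eef_pos: [0.5591, 0.0461, 0.0458]
tcp_rot: [[0.775, -0.632, -0.007], [-0.632, -0.775, -0.001], [-0.005, 0.005, -1.0]]
wrist_force: [-9.2, 0.7, 5.2]
width: -0.0001
grip_force: 4.8
```

Emit:
apply_moves([
  [255,0.03,-0.002,0,0,0,0],
  [255,0.03,-0.001,0,0,0,0],
  [255,0.03,-0.002,0,0,0,0],
  [255,0.03,-0.001,0,0,0,0],
  [255,0.03,-0.002,0,0,0,0],
])

```text
t: 17.92
eef_pos: [0.5636, 0.0459, 0.0458]
tcp_rot: [[0.775, -0.632, -0.007], [-0.632, -0.775, -0.001], [-0.005, 0.005, -1.0]]
wrist_force: [-9.2, 0.3, 5.5]
width: 0.0002
grip_force: 4.8
```

Emit:
apply_moves([
  [255,0.03,-0.002,0,0,0,0],
  [255,0.03,-0.001,0,0,0,0],
  [255,0.03,-0.002,0,0,0,0],
  [255,0.03,-0.001,0,0,0,0],
  [255,0.03,-0.002,0,0,0,0],
])

```text
t: 18.33
eef_pos: [0.5681, 0.0457, 0.0458]
tcp_rot: [[0.775, -0.632, -0.007], [-0.632, -0.775, -0.001], [-0.005, 0.005, -1.0]]
wrist_force: [-9.5, 0.7, 5.9]
width: -0.0
grip_force: 4.8
```

Emit:
apply_moves([
  [255,0.03,-0.002,0,0,0,0],
  [255,0.03,-0.001,0,0,0,0],
  [255,0.03,-0.002,0,0,0,0],
  [255,0.03,-0.001,0,0,0,0],
  [255,0.03,-0.002,0,0,0,0],
])

```text
t: 18.75
eef_pos: [0.5726, 0.0455, 0.0458]
tcp_rot: [[0.775, -0.632, -0.007], [-0.632, -0.775, -0.001], [-0.005, 0.005, -1.0]]
wrist_force: [-10.5, 1.4, 6.1]
width: -0.0001
grip_force: 4.9
```

Emit:
apply_moves([
  [255,0.03,-0.002,0,0,0,0],
  [255,0.03,-0.001,0,0,0,0],
  [255,0.03,-0.002,0,0,0,0],
])

```text
t: 19.0
eef_pos: [0.5753, 0.0454, 0.0458]
tcp_rot: [[0.775, -0.632, -0.007], [-0.632, -0.775, -0.001], [-0.005, 0.005, -1.0]]
wrist_force: [-10.1, 1.8, 7.3]
width: 0.0002
grip_force: 4.9
```

Emit:
apply_moves([
  [255,0.03,-0.002,0,0,0,0],
  [255,0.03,-0.001,0,0,0,0],
  [255,0.03,-0.002,0,0,0,0],
])

```text
t: 19.25
eef_pos: [0.5773, 0.0453, 0.0457]
tcp_rot: [[0.775, -0.632, -0.008], [-0.632, -0.775, -0.0], [-0.006, 0.006, -1.0]]
wrist_force: [-13.1, 0.9, 8.3]
width: 0.0002
grip_force: 6.1
```

Emit:
apply_moves([
  [255,0.03,-0.001,0,0,0,0],
  [255,0,0,0,0,0,0],
  [255,0,0,0,0,0,0],
])

```text
t: 19.5
eef_pos: [0.5783, 0.0453, 0.0458]
tcp_rot: [[0.775, -0.632, -0.008], [-0.632, -0.775, -0.0], [-0.006, 0.005, -1.0]]
wrist_force: [-10.7, 1.0, 8.1]
width: -0.0002
grip_force: 5.7
```

Emit:
apply_moves([
  [255,0.03,-0.001,0,0,0,0],
  [255,0.03,-0.002,0,0,0,0],
  [255,0,0,0,0,0,0],
])

```text
t: 19.75
eef_pos: [0.5798, 0.0452, 0.0458]
tcp_rot: [[0.775, -0.632, -0.009], [-0.632, -0.775, -0.0], [-0.007, 0.006, -1.0]]
wrist_force: [-12.1, 1.7, 8.2]
width: -0.0
grip_force: 6.1
```

Emit:
apply_moves([
  [255,0.03,-0.001,0,0,0,0],
  [255,0.03,-0.002,0,0,0,0],
  [255,0,0,0,0,0,0],
])

```text
t: 20.0
eef_pos: [0.5805, 0.0452, 0.0456]
tcp_rot: [[0.775, -0.632, -0.011], [-0.632, -0.775, 0.0], [-0.008, 0.007, -1.0]]
wrist_force: [-15.1, 0.9, 9.5]
width: 0.0003
grip_force: 7.4
```

Emit:
apply_moves([
  [255,0.03,-0.001,0,0,0,0],
  [255,0,0,0,0,0,0],
  [255,0,0,0,0,0,0],
])

```text
t: 20.25
eef_pos: [0.5806, 0.0453, 0.0454]
tcp_rot: [[0.775, -0.632, -0.012], [-0.632, -0.775, 0.0], [-0.01, 0.008, -1.0]]
wrist_force: [-16.7, 1.7, 11.5]
width: -0.0001
grip_force: 8.3
```

It is on the hard stop: no more motion, and the force is rising with about 7 N on the pin. Now I back off.

Emit:
apply_moves([
  [255,-0.06,0.003,0,0,0,0],
  [255,-0.06,0.003,0,0,0,0],
  [255,-0.1,0.005,0,0,0,0],
  [255,-0.2,0.01,0,0,0,0],
  [255,-0.4,0.02,0,0,0,0],
])

```text
t: 20.67
eef_pos: [0.5642, 0.0455, 0.0472]
tcp_rot: [[0.774, -0.633, 0.004], [-0.633, -0.774, -0.003], [0.005, -0.001, -1.0]]
wrist_force: [-0.6, -0.5, -0.5]
width: 0.0003
grip_force: 0.0
```

Emit:
apply_moves([
  [255,-0.6,0.03,0.2,0,0,0],
  [255,-0.8,0.04,0.7,0,0,0],
  [255,-0.8,0.04,0.9,0,0,0],
  [255,0,0,0.9,0,0,0],
  [255,0,0,0,0,0,0],
])

```text
t: 21.08
eef_pos: [0.4984, 0.049, 0.1318]
tcp_rot: [[0.774, -0.633, 0.007], [-0.633, -0.774, 0.001], [0.005, -0.005, -1.0]]
wrist_force: [1.4, 0.1, 0.8]
width: -0.0001
grip_force: 0.0
```

```bash
python3 - <<'E'
from h import *
s=status.get_state();print(s['eef_pos'],s['wrist_force'])
im,P=cloud('wrist',s)
im2,_=cloud('scene'); save('fin',np.hstack([cv2.resize(im,(480,300)),cv2.resize(im2[165:255,335:425],(300,300),interpolation=cv2.INTER_CUBIC)]))
b=(P[2]>.046)&(P[2]<.054)&(abs(P[1]-.048)<.035)&(P[0]>.55)&(P[0]<.65);print('bar',np.percentile(P[:,b],[1,50,99],axis=1).round(4).tolist())
h=(P[2]>.029)&(P[2]<.035)&(abs(P[1]-.048)<.034)&(P[0]>.58)&(P[0]<.66);print('plate',np.percentile(P[:,h],[1,50,99],axis=1).round(4).tolist())
E
```

```text
[0.49838016 0.0490418  0.13178125] [1.41410545 0.12295975 0.82123586]
bar [[0.5918, 0.0141, 0.0468], [0.5985, 0.046, 0.0494], [0.6498, 0.0769, 0.0535]]
plate [[0.5924, 0.0165, 0.0296], [0.6329, 0.0454, 0.0314], [0.6592, 0.0796, 0.0346]]
```

View pics/fin.png

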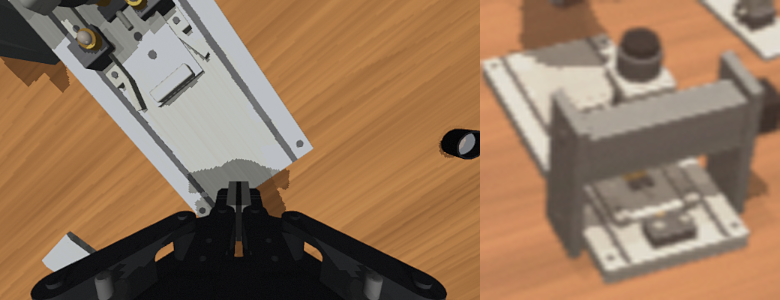

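The picture shows the pallet between the guides with its nose at the stop block. The bar's rear face is still where the push ended (x≈0.592), so it did not spring back. Handing in.

```bash
python3 -c "
from rig import bot; print(bot.hand_in())"
```

```text
the job is handed in; nothing more can be done
None
```

The pallet is loaded nose-first between the guides and under the hold-downs. I pushed it to the hard stop with about 7 N on the pin, let go and saw no spring-back, and handed it in at about 21 s; no verdict came back.

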